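Swap the boards in the bar's board dryer and wind its timer

TASK

The plain board in the dryer is dry: slide it up out of the dryer's slot and stand it, upright and fully down, in the free middle slot of the board rack. Then slide the paddle-shaped board (the one with a handle tab on top) up out of the rack, stand it upright and fully down in the dryer's slot, and last of all wind the dryer's timer key clockwise, turn after turn, until it stops. Lower the boards into the slots without dropping them in, and leave the low board in the rack and the other things on the counter where they are.

Things in the scene. Friction and masses are not known exactly. Their poses are not given: they have to be found in the camera images.
- plain_board: plain rectangular wooden board, 10 thick (x) x 120 wide (y) x 125 tall (z), 120 g; stands upright in the dryer's slot at the start. Origin: centre of its lower edge; z up, x across its thickness. Grip it by the middle of its top edge, fingers closing along x
- paddle_board: paddle-shaped wooden board, 10 thick (x): blade 112 wide (y) x 100 tall with a handle tab 44 wide in the middle of its top, 145 tall overall, 110 g; stands tab up in one of the two end slots of the rack at the start. Origin: centre of its lower edge; z up. Grip it by the tab, fingers closing along x
- low_board: low rectangular wooden board, 10 x 120 x 85 tall, in the other end slot of the rack; stays there. Origin: centre of its lower edge
- rack: fixed white board rack, base 190 (x) x 146 (y), three parallel slots along y at a pitch of 60 in x; slot walls (at the two ends of each slot only) rise to 57 above the counter with flared mouths reaching 66. Origin: centre of its underside on the counter
- rack_slot1 (a point): middle slot of the rack (always free at the start), point at the centre of its floor, 12 above the counter; the slot runs along y, is 18 wide in x (mouth about 34) and 126 long between end rails that rise to 57 above the counter; z up
- dryer: fixed white board dryer, base 100 (x) x 250 (y) x 20 high, with one board slot between two louvred walls, and a timer tower 70 x 70, 110 high, centred 85 along +y from its origin. Origin: centre of its underside on the counter
- dryer_slot (a point): the dryer's slot, point at the centre of its floor, 20 above the counter, 45 along -y from the dryer's origin; the slot runs along y, is 18 wide in x (mouth about 34), 126 long; its walls are 16 thick and rise to 65 above the counter, flared lips to 74; z up
- key_grip (a point): the steel wing key upright on top of the timer tower: a bar 46 long (this point's x) x 10 thick (y), from 116 to 150 above the counter. The point is on the key's turning axis, 135 above the counter; the frame turns with the key
- timer_key (a joint): turn of the timer key in rad: starts at 0 to 0.4, grows clockwise seen from above, stop at 2.6; sprung but stays where it is left; about 0.06 to 0.09 N m to turn
- lime_bowl: white bowl of limes, 110 across, 72 high; bystander. Origin: centre of its underside
- tumbler: glass tumbler, 68 across, 85 high; bystander. Origin: centre of its underside
- shaker: steel cocktail shaker, 76 across, 160 high; bystander. Origin: centre of its underside
- jar: clear glass jar with a lid, 80 across, 120 high; bystander. Origin: centre of its underside

How it is judged:
On the way, in this order (a step that is already met when the one before it is completed fails the run):
1. the plain board is lifted clear of the dryer's slot (z of plain_board in the frame of dryer_slot above 0.06 m), for 0.1 s.
2. the plain board stands fully down in the rack's middle slot, let go (x of plain_board in the frame of rack_slot1 between -0.009 and 0.009 m and y of plain_board in the frame of rack_slot1 between -0.015 and 0.015 m and z of plain_board in the frame of rack_slot1 between -0.005 and 0.006 m and angle between plain_board's own z axis and vertical below 0.2 rad and contact force between the fingers and plain_board below 0.3 N), for 0.2 s.
3. the paddle board stands fully down in the dryer's slot, let go (x of paddle_board in the frame of dryer_slot between -0.009 and 0.009 m and y of paddle_board in the frame of dryer_slot between -0.015 and 0.015 m and z of paddle_board in the frame of dryer_slot between -0.005 and 0.006 m and angle between paddle_board's own z axis and vertical below 0.2 rad and contact force between the fingers and paddle_board below 0.3 N), for 0.2 s.
4. the timer key is wound to its stop (over 2.3 rad) (value of joint timer_key above 2.3 rad), for 0.2 s.
At the end, for the whole second after the job is handed in: The plain board stands in the rack's middle slot and the paddle board, tab up, in the dryer's slot: each with its lower edge within 6 mm of the slot floor, within 9 mm across and 15 mm along the slot from its centre, within 0.2 rad of upright, released and at rest; the timer key is over 2.3 rad (all of step 2 and all of step 3 and value of joint timer_key above 2.3 rad and linear speed of each of plain_board, paddle_board below 0.02 m/s); the robot touches nothing.
It fails at once if the low board in the rack moved more than 30 mm (distance of low_board from where it was at the start of the episode above 0.03 m).
It fails at once if a bystander on the counter moved more than 30 mm (distance of any of lime_bowl, tumbler, shaker, jar from where it was at the start of the episode above 0.03 m).
It fails at once if plain board dropped into the rack's slot (over 0.65 m/s within 50 mm of its floor) (x of plain_board in the frame of rack_slot1 between -0.02 and 0.02 m and y of plain_board in the frame of rack_slot1 between -0.04 and 0.04 m and z of plain_board in the frame of rack_slot1 between -0.01 and 0.05 m and linear speed of plain_board above 0.65 m/s).
It fails at once if paddle board dropped into the dryer's slot (over 0.65 m/s within 50 mm of its floor) (x of paddle_board in the frame of dryer_slot between -0.02 and 0.02 m and y of paddle_board in the frame of dryer_slot between -0.04 and 0.04 m and z of paddle_board in the frame of dryer_slot between -0.01 and 0.05 m and linear speed of paddle_board above 0.65 m/s).
It also fails if it takes over 72 s, if anything falls off the work surface, if the arm or the gripper's body presses on something with over 40 N, if the wrist force passes 120 N, or if a joint passes its speed limit or range.

ROBOT

A 6-joint arm with a two-finger parallel gripper is mounted at the origin on the work surface. World frame = base frame: x ahead of the robot, y to its left, z up, the work surface at z = 0. Lengths are in m, angles in rad, forces in N, time in s.
With the tool pointing down it reaches from about 0.35 to 0.85 m from the base axis. Payload 8.1 kg.
Tool frame: the origin (TCP) lies at the very end of the fingers, on their centre line; the grasp point (between the pads) lies 19 mm behind it; z points along the fingers, y is the line along which they close (so a half turn about z gives the same grasp; the last joint's range is limited). The gripper opens to 93 mm and grips with 3 to 60 N. Pads are 15 mm wide; open, the fingers measure 128 mm over their backs; the gripper's body (75 mm by 188 mm) begins 65 mm behind the grasp point.
Start: joints at [-1.249, 0.13, 1.488, -0, 1.523, -0.085], TCP at [0.237, -0.551, 0.219] pointing down, gripper open.
Joint ranges: [-2.96, 2.96], [-0.89, 2.26], [0.02, 2.5], [-1.34, 4.48], [0, 2.73], [-2.66, 2.66]. Speed limits (rad/s): [2.39, 2.39, 2.79, 3.14, 3.14, 3.14].

INTERFACE

Orientations are given as a 3x3 rotation matrix whose columns are the frame's x, y, z axes.
In Python, from station import get_state, vision, arm gives the robot as it stands.
- The arm moves only by the tool servo_tool, never from a script. Its argument "steps" is a list of rows, each an object with "travel": the shift along the tool's x, y, z in cm, a list of three; "spin": the turn about the tool's z in rad; "jaw": the opening, from -1 (shut) to 1 (fully open). A call has 1 to 20 rows; each row is the pose to reach, as a shift and turn from the pose commanded when the call began, along the tool's axes at that moment; what a row does not reach only later rows make up. A row lasts 1/8 s, in which the tool goes at most 62.5 mm and 10.7 degrees, less where a joint would pass 70% of its speed; a pose out of reach is approached as far as the arm can. A call with a gripper value outside its range is refused whole. The fingers move at their own pace and stop on an object; "grip_force" is the grip in N (left out, the last holds). Time passes only in rows, so rows that repeat a pose let the fingers close. It gives the time, the measured TCP pose, the force, the opening and the grip force at its end, in the units of the state.
- get_state(): the state, without advancing time (a new reading comes with each control period).
- vision.snapshot(name): name is "scene" or "top" or "wrist"; returns a dict with "image" (480x640x3 uint8, blue, green, red), "camera_matrix" (3x3 intrinsics, pixels), "dist" ([k1, k2, p1, p2, k3] as OpenCV has them; the pictures are not rectified), "camera_from_world" (4x4, takes a point from world to camera coordinates); the wrist camera has in their place "hand_eye" (4x4, takes a point from camera to tool coordinates, whose origin is the TCP and whose axes are the flange's). Camera axes: x right, y down, z forward; pixel columns grow to the right and rows downward; lengths in m; the calibration is good to about 2 mm. A picture is of the moment at which its call begins: read the wrist's pose just before it. There is no depth.
- arm.job_done(): hands the job in; it is judged then, once.
Trained networks look in a picture, given as the dict that the camera call returned (one of the last four; its "shot" number tells which), for a name from the list of things; names that differ only in an ending like _2 or _b are one class to them, and where a whole thing is asked for, a point or a joint stands for the part that bears it (a point fixed in the world has none). Each returns a list of dicts, best first, with "score" (0 to 1); they miss things now and then, are a little off and sometimes report something else, mostly with a low value. They report only what shows in the picture. A call takes as long as a camera call.
- vision.spot_in(picture, target): "point" ([x, y, z] in m, in the coordinates of the camera as it stood for that picture, good to about 4 mm: the middle of the surface that is visible of it).
- vision.regions_of(picture, target): "region" (480x640 bool, what is visible of it).
- vision.landmark_of(picture, target): "point" ([x, y, z] in m, in the coordinates of the camera as it stood for that picture, good to about 4 mm: a listed point, or the origin of a listed thing).
The state is a dict: "clock": time; "joint_positions": joint angles; "qvel": joint speeds; "joint_efforts": joint torques, N m; "tcp_pos": TCP position; "orientation": TCP orientation; "wrist_force": force on the tool from outside, world axes, zero at the start; "moment": the same for the moment, N m; "grip_width": finger opening in m; "finger_force": force on a finger pad.
Only numpy, scipy, OpenCV 4.12 (cv2) and the standard library are available. Lean on these libraries where they do the work, as an engineer would, in place of code of your own. Each camera call takes 0.05 s, during which the arm holds its last target. There are 200 camera calls.

## Working session

There is one attempt and no reset: what is moved stays moved. The work goes in short steps, Python scripts to look and compute and a tool call to move; the robot and the scene stay as the last step left them, time stands still between calls to the robot, and variables do not carry over. Pictures are saved under pics/ and viewed, at most 13 in all, crops included, and the job is handed in when it is done.

Besides the shell and the picture viewer there is one more tool, called as name(argument=value, ...) on one line, values as JSON. servo_tool: Moves the arm, as the interface text tells. Its arguments: {"type":"object","properties":{"steps":{"type":"array","items":{"type":"object","properties":{"travel":{"type":"array","items":{"type":"number"}},"spin":{"type":"number"},"jaw":{"type":"number"}}}},"grip_force":{"type":"number"}},"required":["steps"]}

```bash
mkdir -p pics; cat > h.py <<'E'
import numpy as np, cv2
from station import get_state, vision, arm
def world(pic,p,st=None):
    p=np.array(p)
    if 'camera_from_world' in pic:
        return (np.linalg.inv(pic['camera_from_world'])@np.r_[p,1])[:3]
    t=(np.array(pic['hand_eye'])@np.r_[p,1])[:3]
    return np.array(st['orientation'])@t+st['tcp_pos']
E
python3 - <<'E'
from h import *
s=get_state(); print(s['clock'],s['tcp_pos'],np.round(s['orientation'],3).tolist(),s['grip_width'])
for c in ('scene','top'):
    p=vision.snapshot(c); cv2.imwrite(f'pics/{c}0.png',p['image'])
    for n in ['plain_board','paddle_board','low_board','rack','rack_slot1','dryer','dryer_slot','key_grip','lime_bowl','tumbler','shaker','jar']:
        r=vision.landmark_of(p,n)
        print(c,n,[(round(a['score'],2),np.round(world(p,a['point']),3).tolist()) for a in r[:2]])
E
```

```text
0.0 [ 0.23725434 -0.55047725  0.21760359] [[0.918, 0.396, -0.001], [0.396, -0.918, 0.002], [0.0, -0.002, -1.0]] 0.09284373649764115
scene plain_board [(0.85, [0.517, 0.218, 0.021])]
scene paddle_board [(0.84, [0.496, -0.21, 0.012])]
scene low_board [(0.93, [0.612, -0.214, 0.009]), (0.2, [0.517, 0.219, 0.019])]
scene rack [(0.78, [0.554, -0.216, -0.004])]
scene rack_slot1 [(0.98, [0.557, -0.215, 0.011])]
scene dryer [(0.79, [0.52, 0.268, -0.0]), (0.72, [0.616, 0.489, 0.001])]
scene dryer_slot [(0.79, [0.517, 0.22, 0.016]), (0.21, [0.617, 0.487, -0.003])]
scene key_grip [(0.52, [0.528, 0.35, 0.133])]
scene lime_bowl [(0.77, [0.725, 0.01, -0.005])]
scene tumbler [(0.93, [0.454, 0.017, -0.001]), (0.61, [0.585, -0.464, -0.002])]
scene shaker [(0.73, [0.619, 0.486, 0.001])]
scene jar [(0.87, [0.586, -0.465, -0.002])]
top plain_board [(0.63, [0.516, 0.221, 0.019]), (0.29, [0.561, -0.209, 0.013])]
top paddle_board [(0.64, [0.492, -0.217, 0.011]), (0.42, [0.454, 0.024, -0.001])]
top low_board [(0.67, [0.613, -0.213, 0.009]), (0.59, [0.549, -0.215, -0.001])]
top rack [(0.91, [0.551, -0.216, -0.0]), (0.19, [0.584, -0.465, -0.004])]
top rack_slot1 [(0.77, [0.558, -0.212, 0.012])]
top dryer [(0.65, [0.519, 0.263, -0.002])]
top dryer_slot [(0.74, [0.512, 0.219, 0.02])]
top key_grip [(0.53, [0.526, 0.345, 0.138])]
top lime_bowl [(0.63, [0.726, 0.005, -0.003]), (0.51, [0.613, 0.485, -0.008])]
top tumbler [(0.75, [0.454, 0.02, 0.001])]
top shaker [(0.81, [0.615, 0.488, -0.006])]
top jar [(0.8, [0.588, -0.464, -0.002]), (0.24, [0.514, 0.221, 0.019])]
```

View pics/scene0.png

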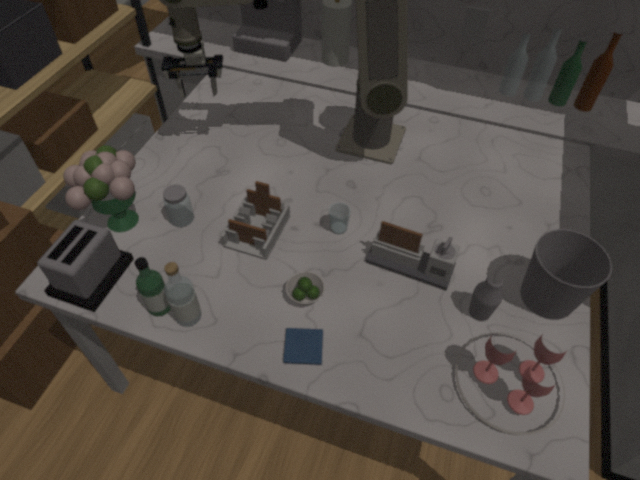

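View pics/top0.png

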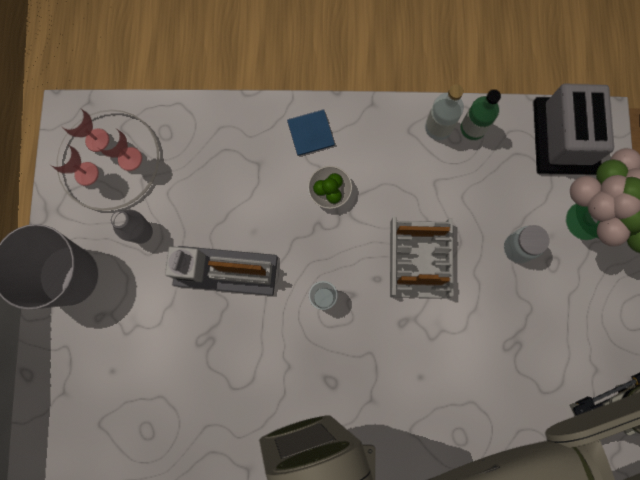

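The scene picture shows the plain board in the dryer (400,237) and the rack with its paddle board (265,195) and low board (247,230). The top picture agrees: plain board (238,267), rack slots (423,231 and 423,280), key (182,262), and the networks agree within about 4 mm. I'll move over the rack for a close wrist look.

servo_tool(steps=[{"travel":[42.5,-18.2,-9],"spin":-1.16,"jaw":1},{"travel":[42.5,-18.2,-9],"spin":-1.16,"jaw":1},{"travel":[42.5,-18.2,-9],"spin":-1.16,"jaw":1},{"travel":[42.5,-18.2,-9],"spin":-1.16,"jaw":1},{"travel":[42.5,-18.2,-9],"spin":-1.16,"jaw":1},{"travel":[42.5,-18.2,-9],"spin":-1.16,"jaw":1},{"travel":[42.5,-18.2,-9],"spin":-1.16,"jaw":1},{"travel":[42.5,-18.2,-9],"spin":-1.16,"jaw":1},{"travel":[42.5,-18.2,-9],"spin":-1.16,"jaw":1},{"travel":[42.5,-18.2,-9],"spin":-1.16,"jaw":1}])

```text
clock: 2.55
tcp_pos: [0.5553, -0.2162, 0.3083]
orientation: [[0.004, 1.0, -0.001], [1.0, -0.004, -0.0], [-0.0, -0.001, -1.0]]
wrist_force: [0.7, -0.7, -0.0]
grip_width: 0.0929
finger_force: 0.0
```

```bash
cat >> h.py <<'E'
def look(names,png=None,cam='wrist'):
    s=get_state(); p=vision.snapshot(cam)
    if png: cv2.imwrite('pics/'+png,p['image'])
    print('t',round(s['clock'],2),'tcp',np.round(s['tcp_pos'],4),'yaw_y',round(float(np.arctan2(s['orientation'][1][1],s['orientation'][0][1])),3),'w',round(s['grip_width'],4),'F',np.round(s['wrist_force'],1),'q6',round(s['joint_positions'][5],2))
    for n in names:
        r=vision.landmark_of(p,n)
        print(n,[(round(a['score'],2),np.round(world(p,a['point'],s),4).tolist()) for a in r[:1]])
    return s,p
E
python3 -c "
from h import *
look(['rack','rack_slot1','paddle_board','low_board'],'w1.png')"
```

```text
t 2.55 tcp [ 0.5553 -0.2162  0.3083] yaw_y -0.004 w 0.0929 F [ 0.7 -0.7 -0. ] q6 -0.45
rack [(0.58, [0.5561, -0.2184, -0.0001])]
rack_slot1 [(0.7, [0.5515, -0.2109, 0.0133])]
paddle_board [(0.62, [0.4962, -0.2118, 0.0149])]
low_board [(0.74, [0.617, -0.2127, 0.0131])]
```

View pics/w1.png

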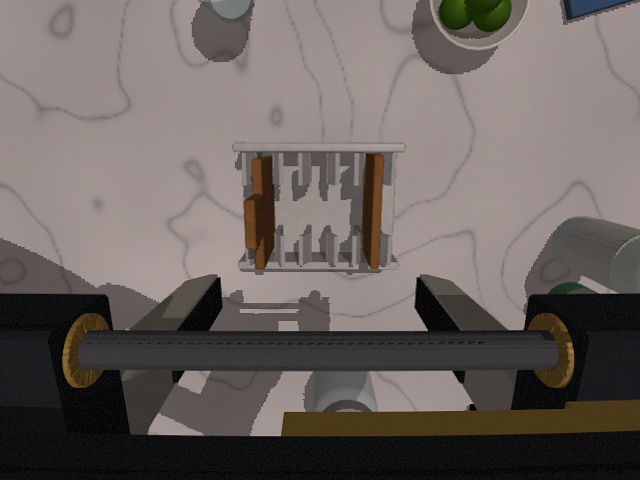

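The wrist picture shows the rack square to the image: rail corners (233,147), (405,147), (239,266) and (398,264), paddle tab at left (250,222), low board at right (373,210), middle slot free. Next I'll look at the dryer the same way.

servo_tool(steps=[{"travel":[43.6,-4,0],"spin":0.09,"jaw":1},{"travel":[43.6,-4,0],"spin":0.09,"jaw":1},{"travel":[43.6,-4,0],"spin":0.09,"jaw":1},{"travel":[43.6,-4,0],"spin":0.09,"jaw":1},{"travel":[43.6,-4,0],"spin":0.09,"jaw":1},{"travel":[43.6,-4,0],"spin":0.09,"jaw":1},{"travel":[43.6,-4,0],"spin":0.09,"jaw":1},{"travel":[43.6,-4,0],"spin":0.09,"jaw":1},{"travel":[43.6,-4,0],"spin":0.09,"jaw":1}])

```text
clock: 3.92
tcp_pos: [0.5175, 0.22, 0.3085]
orientation: [[0.094, 0.996, -0.0], [0.996, -0.094, -0.001], [-0.001, -0.0, -1.0]]
wrist_force: [0.0, -0.7, -0.1]
grip_width: 0.0933
finger_force: 0.0
```

```bash
cat >> h.py <<'E'
def cast(pic,s,uv,z):
    u=cv2.undistortPoints(np.array(uv,float).reshape(-1,1,2),pic['camera_matrix'],np.array(pic['dist'],float))[:,0]
    o=world(pic,[0,0,0],s); out=[]
    for a in u:
        d=world(pic,[a[0],a[1],1],s)-o; out.append(o+d*(z-o[2])/d[2])
    return np.array(out)
E
python3 -c "
from h import *
s,p=look(['dryer','dryer_slot','plain_board','key_grip'],'w2.png')
s1=dict(s); s1['tcp_pos']=np.array([.5553,-.2162,.3083]); s1['orientation']=np.array([[.004,1,-.001],[1,-.004,0],[0,-.001,-1]])
print(cast(p,s1,[(233,147),(405,147),(239,266),(398,264)],.057).round(4))
print(cast(p,s1,[(383,155),(379,268)],.097).round(4))
m=vision.regions_of(p,'plain_board')[0]['region']; v,u=np.nonzero(m); print(u.min(),u.max(),v.min(),v.max())
"
```

```text
t 3.92 tcp [0.5175 0.22   0.3085] yaw_y -0.094 w 0.0933 F [ 0.  -0.7 -0.1] q6 0.4
dryer [(0.56, [0.5148, 0.2643, 0.0008])]
dryer_slot [(0.88, [0.5143, 0.2178, 0.0184])]
plain_board [(0.89, [0.5122, 0.2214, 0.0227])]
key_grip [(0.83, [0.5255, 0.3462, 0.1361])]
[[ 0.462  -0.1478  0.057 ]
 [ 0.6507 -0.1485  0.057 ]
 [ 0.4612 -0.2847  0.057 ]
 [ 0.6493 -0.2828  0.057 ]]
[[ 0.62   -0.1563  0.097 ]
 [ 0.6202 -0.2744  0.097 ]]
310 322 157 287
```

View pics/w2.png

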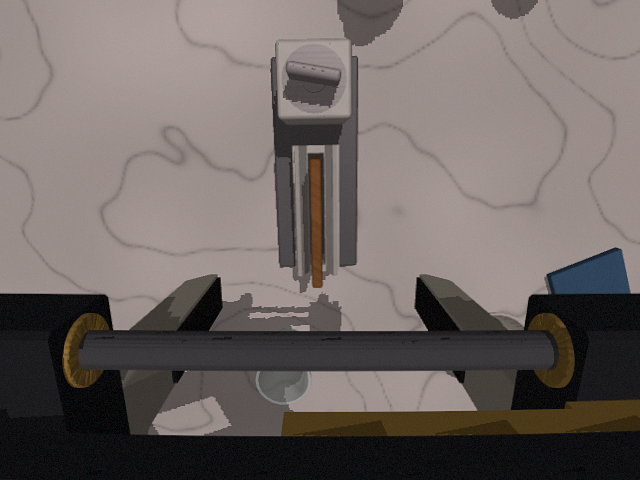

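The wrist picture shows the plain board's top edge running from (316,155) to (317,287), and the key bar from (288,68) to (340,75).

```bash
python3 -c "
from h import *
s=get_state();p=vision.snapshot('wrist')
m=vision.regions_of(p,'plain_board')[0]['region']
uv=[]
for v in range(165,285,10):
    u=np.nonzero(m[v])[0]; uv+=[(u.min(),v),(u.max()+1,v)]
c=cast(p,s,uv,.145); print(c[:,:2].round(4)); print(cast(p,s,[(316,154.5),(317,287.5)],.145).round(4))
r=vision.regions_of(p,'key_grip')[0]['region'].astype(np.uint8)
print(cv2.minAreaRect(cv2.findNonZero(r)))
k=cast(p,s,[(287,68),(340,75)],.150);print(k.round(4))
print(np.arctan2(*(k[1]-k[0])[[1,0]]))
"
```

```text
[[0.515  0.2721]
 [0.5255 0.2711]
 [0.515  0.2634]
 [0.5247 0.2625]
 [0.5133 0.2548]
 [0.5239 0.2538]
 [0.5133 0.2459]
 [0.523  0.245 ]
 [0.5124 0.237 ]
 [0.5222 0.236 ]
 [0.5114 0.2279]
 [0.5222 0.2269]
 [0.5105 0.2187]
 [0.5214 0.2177]
 [0.5096 0.2095]
 [0.5205 0.2084]
 [0.5095 0.2   ]
 [0.5196 0.199 ]
 [0.5095 0.1903]
 [0.5178 0.1895]
 [0.5085 0.1807]
 [0.5178 0.1798]
 [0.5076 0.1708]
 [0.5179 0.1699]]
[[0.522  0.2805 0.145 ]
 [0.511  0.1579 0.145 ]]
((310.96002197265625, 76.9730453491211), (54.839813232421875, 27.549243927001953), 7.431407928466797)
[[0.5052 0.3517 0.15  ]
 [0.5478 0.3422 0.15  ]]
-0.21939193145251787
```

servo_tool(grip_force=25, steps=[{"travel":[-0.05,-0.1,6],"spin":0,"jaw":0},{"travel":[-0.05,-0.1,12],"spin":0,"jaw":0},{"travel":[-0.05,-0.1,16],"spin":0,"jaw":0},{"travel":[-0.05,-0.1,19.5],"spin":0,"jaw":0},{"travel":[-0.05,-0.1,19.5],"spin":0,"jaw":0},{"travel":[-0.05,-0.1,19.5],"spin":0,"jaw":-1},{"travel":[-0.05,-0.1,19.5],"spin":0,"jaw":-1},{"travel":[-0.05,-0.1,19.5],"spin":0,"jaw":-1},{"travel":[-0.05,-0.1,19.5],"spin":0,"jaw":-1},{"travel":[-0.05,-0.1,18.5],"spin":0,"jaw":-1},{"travel":[-0.05,-0.1,17],"spin":0,"jaw":-1},{"travel":[-0.05,-0.1,14],"spin":0,"jaw":-1},{"travel":[-0.05,-0.1,11],"spin":0,"jaw":-1},{"travel":[-0.05,-0.1,7],"spin":0,"jaw":-1},{"travel":[-0.05,-0.1,6],"spin":0,"jaw":-1},{"travel":[-0.05,-0.1,6],"spin":0,"jaw":-1}])

```text
clock: 6.38
tcp_pos: [0.5168, 0.2202, 0.2492]
orientation: [[0.094, 0.996, 0.001], [0.996, -0.094, 0.001], [0.001, 0.001, -1.0]]
wrist_force: [-0.4, 0.0, -1.0]
grip_width: 0.01
finger_force: 25.0
```

```bash
python3 -c "
from h import *
s,p=look(['plain_board'],'w3.png')
s,p=look(['plain_board'],None,'scene')
print(s['orientation'])"
```

```text
t 6.38 tcp [0.5168 0.2202 0.2492] yaw_y -0.094 w 0.01 F [-0.4  0.  -1. ] q6 0.41
plain_board [(0.96, [0.5127, 0.2206, 0.1572])]
t 6.47 tcp [0.5157 0.2198 0.2468] yaw_y -0.094 w 0.01 F [-0.7  0.5 -1.7] q6 0.41
plain_board [(0.8, [0.5132, 0.222, 0.1508])]
[[ 9.38479637e-02  9.95583664e-01 -2.39343757e-03]
 [ 9.95586076e-01 -9.38499701e-02 -7.39957071e-04]
 [-9.61313215e-04 -2.31342965e-03 -9.99996862e-01]]
```

servo_tool(steps=[{"travel":[-5,4,0],"spin":-0.03,"jaw":-1},{"travel":[-10,8,0],"spin":-0.06,"jaw":-1},{"travel":[-15,8,0],"spin":-0.09,"jaw":-1},{"travel":[-20,8,0],"spin":-0.09,"jaw":-1},{"travel":[-25,8,0],"spin":-0.09,"jaw":-1},{"travel":[-30,8,0],"spin":-0.09,"jaw":-1},{"travel":[-35,8,0],"spin":-0.09,"jaw":-1},{"travel":[-39,8,0],"spin":-0.09,"jaw":-1},{"travel":[-42,8,0],"spin":-0.09,"jaw":-1},{"travel":[-43,8,0],"spin":-0.09,"jaw":-1},{"travel":[-43,8,0],"spin":-0.09,"jaw":-1},{"travel":[-43,8,0],"spin":-0.09,"jaw":-1}])

```text
clock: 8.07
tcp_pos: [0.5559, -0.2143, 0.2483]
orientation: [[0.003, 1.0, -0.0], [1.0, -0.003, 0.001], [0.001, -0.0, -1.0]]
wrist_force: [-1.0, 0.5, -1.5]
grip_width: 0.0099
finger_force: 25.0
```

```bash
python3 -c "
from h import *
s,p=look(['rack_slot1','plain_board'],'w4.png')
look(['rack_slot1','rack','plain_board'],None,'top')"
```

```text
t 8.07 tcp [ 0.5559 -0.2143  0.2483] yaw_y -0.003 w 0.0099 F [-1.   0.5 -1.5] q6 -0.45
rack_slot1 [(0.79, [0.5507, -0.2124, 0.0151])]
plain_board [(0.59, [0.5554, -0.2133, 0.1613])]
t 8.22 tcp [ 0.556  -0.2145  0.2487] yaw_y -0.003 w 0.01 F [ 0.1 -0.5 -0.6] q6 -0.45
rack_slot1 [(0.77, [0.5571, -0.2145, 0.0109])]
rack [(0.94, [0.5525, -0.2148, -0.0009])]
plain_board []
```

View pics/w4.png

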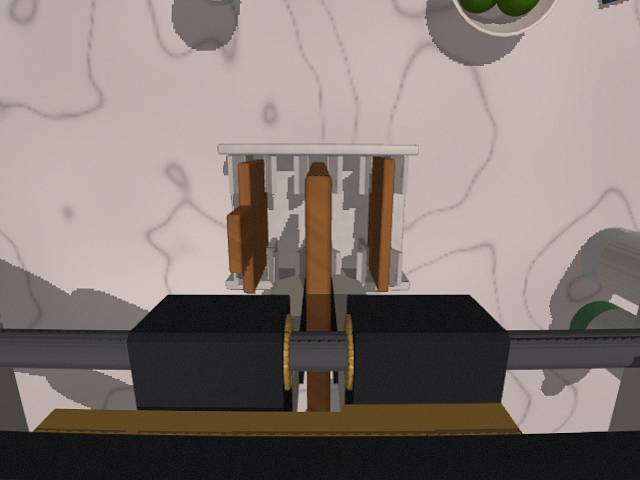

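The picture shows the board (318,200) centred over the middle slot, between the rails at x 219 to 418, and square to it. Lowering it in.

servo_tool(steps=[{"travel":[-0.1,0,3],"spin":0,"jaw":-1},{"travel":[-0.1,0,6],"spin":0,"jaw":-1},{"travel":[-0.1,0,8],"spin":0,"jaw":-1},{"travel":[-0.1,0,9.5],"spin":0,"jaw":-1},{"travel":[-0.1,0,11],"spin":0,"jaw":-1},{"travel":[-0.1,0,11],"spin":0,"jaw":-1}])

```text
clock: 9.18
tcp_pos: [0.5551, -0.2163, 0.1374]
orientation: [[0.004, 1.0, -0.002], [1.0, -0.004, 0.001], [0.001, -0.002, -1.0]]
wrist_force: [-0.7, -0.1, -1.3]
grip_width: 0.0099
finger_force: 25.0
```

No contact force. Continuing down.

servo_tool(steps=[{"travel":[0,0.05,1],"spin":0,"jaw":-1},{"travel":[0,0.05,2],"spin":0,"jaw":-1},{"travel":[0,0.05,2.6],"spin":0,"jaw":-1},{"travel":[0,0.05,3.1],"spin":0,"jaw":-1},{"travel":[0,0.05,3.1],"spin":0,"jaw":-1}])

```text
clock: 9.8
tcp_pos: [0.556, -0.2165, 0.1072]
orientation: [[0.004, 1.0, -0.001], [1.0, -0.004, 0.0], [0.0, -0.001, -1.0]]
wrist_force: [0.4, 0.1, -1.6]
grip_width: 0.0097
finger_force: 25.0
```

servo_tool(steps=[{"travel":[0,0,0.1],"spin":0,"jaw":-1},{"travel":[0,0,0.2],"spin":0,"jaw":-1},{"travel":[0,0,0.3],"spin":0,"jaw":-1},{"travel":[0,0,0.3],"spin":0,"jaw":-1}])

```text
clock: 10.3
tcp_pos: [0.5568, -0.2167, 0.1064]
orientation: [[0.004, 1.0, 0.001], [1.0, -0.004, -0.001], [-0.001, 0.001, -1.0]]
wrist_force: [-3.9, 1.0, 8.7]
grip_width: 0.0096
finger_force: 25.0
```

servo_tool(steps=[{"travel":[0,0,0],"spin":0,"jaw":-0.7},{"travel":[0,0,0],"spin":0,"jaw":-0.4},{"travel":[0,0,0],"spin":0,"jaw":-0.4},{"travel":[0,0,-3],"spin":0,"jaw":-0.4},{"travel":[0,0,-7],"spin":0,"jaw":-0.4},{"travel":[0,0,-11],"spin":0,"jaw":-0.4},{"travel":[0,0,-14],"spin":0,"jaw":-0.3},{"travel":[0,0,-14],"spin":0,"jaw":-0.3}])

```text
clock: 11.3
tcp_pos: [0.5577, -0.2174, 0.248]
orientation: [[0.004, 1.0, 0.005], [1.0, -0.004, -0.003], [-0.002, 0.005, -1.0]]
wrist_force: [-0.2, -0.4, -0.1]
grip_width: 0.0323
finger_force: 0.0
```

```bash
python3 -c "
from h import *
s,p=look(['rack_slot1','plain_board','paddle_board'],'w5.png')
look(['rack_slot1','plain_board','paddle_board'],None,'top')
look(['plain_board','paddle_board'],None,'scene')"
```

```text
t 11.3 tcp [ 0.5577 -0.2174  0.248 ] yaw_y -0.004 w 0.0323 F [-0.2 -0.4 -0.1] q6 -0.45
rack_slot1 [(0.92, [0.5519, -0.214, 0.0144])]
plain_board [(0.66, [0.5558, -0.2188, 0.0165])]
paddle_board [(0.8, [0.499, -0.2167, 0.0141])]
t 11.5 tcp [ 0.5554 -0.2162  0.2425] yaw_y -0.004 w 0.0325 F [ 0.2 -0.6  0.1] q6 -0.45
rack_slot1 [(0.92, [0.5567, -0.2126, 0.0133])]
plain_board [(0.47, [0.5535, -0.216, 0.0075])]
paddle_board [(0.64, [0.4962, -0.214, 0.0137])]
t 11.7 tcp [ 0.5557 -0.2163  0.2433] yaw_y -0.004 w 0.0326 F [ 0.3  0.3 -0.2] q6 -0.45
plain_board [(0.81, [0.554, -0.2174, 0.0123])]
paddle_board [(0.56, [0.4932, -0.2118, 0.0111])]
```

View pics/w5.png

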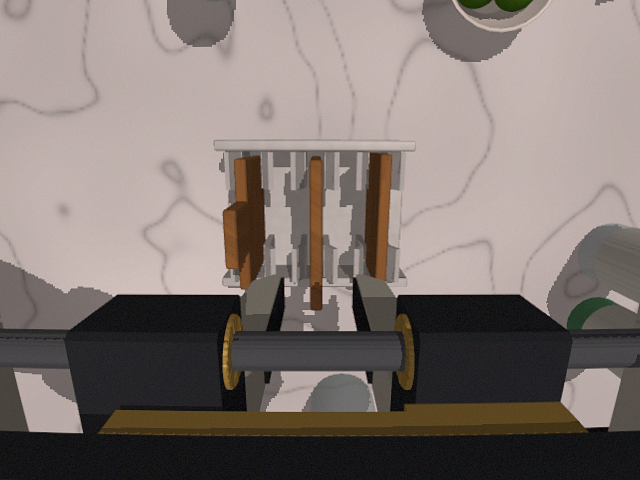

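The plain board (316,230) is fully down in the middle slot and the jaws are clear of it. Now a zoomed view of the paddle to measure its tab.

```bash
python3 -c "
from h import *
s,p=look([])
cv2.imwrite('pics/w6.png',cv2.resize(p['image'][140:300,210:290],None,fx=3.5,fy=3.5,interpolation=cv2.INTER_CUBIC))
import pickle; pickle.dump((s,{k:p[k] for k in('camera_matrix','dist','hand_eye')}),open('w6.pkl','wb'))"
```

```text
t 11.85 tcp [ 0.556  -0.2165  0.2442] yaw_y -0.004 w 0.0327 F [-0.2 -0.3 -0. ] q6 -0.45
```

View pics/w6.png

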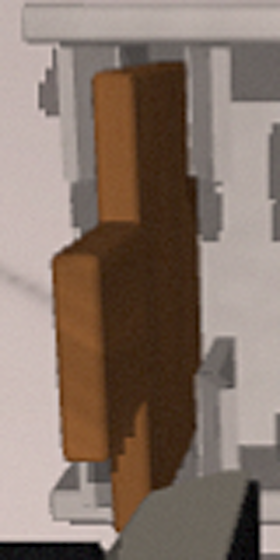

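The tab's top face spans crop (53,255), (100,252), (63,460) and (107,460). The blade's shoulder starts at (95,70) to (135,70).

```bash
python3 -c "
from h import *
import pickle; s,p=pickle.load(open('w6.pkl','rb'))
f=lambda c:[(210+a/3.5,140+b/3.5) for a,b in c]
c=cast(p,s,f([(53,256),(101,253),(63,461),(107,461)]),.157);print(c.round(4),c.mean(0))
print(cast(p,s,f([(95,71),(137,71),(113,532)]),.112).round(4))
"
```

```text
[[ 0.4916 -0.1932  0.157 ]
 [ 0.5012 -0.1927  0.157 ]
 [ 0.4909 -0.236   0.157 ]
 [ 0.5    -0.2361  0.157 ]] [ 0.49591408 -0.2144922   0.157     ]
[[ 0.4923 -0.1587  0.112 ]
 [ 0.5018 -0.1588  0.112 ]
 [ 0.4905 -0.2698  0.112 ]]
```

servo_tool(grip_force=25, steps=[{"travel":[0.2,-6,0],"spin":0,"jaw":-0.3},{"travel":[0.2,-6,0],"spin":0,"jaw":-0.3},{"travel":[0.2,-6,5],"spin":0,"jaw":-0.3},{"travel":[0.2,-6,9],"spin":0,"jaw":-0.3},{"travel":[0.2,-6,12.2],"spin":0,"jaw":-0.3},{"travel":[0.2,-6,12.2],"spin":0,"jaw":-0.3},{"travel":[0.2,-6,12.2],"spin":0,"jaw":-1},{"travel":[0.2,-6,12.2],"spin":0,"jaw":-1},{"travel":[0.2,-6,12.2],"spin":0,"jaw":-1}])

```text
clock: 13.02
tcp_pos: [0.4969, -0.2149, 0.1244]
orientation: [[0.004, 1.0, 0.002], [1.0, -0.004, -0.001], [-0.001, 0.002, -1.0]]
wrist_force: [-4.4, 0.6, 8.3]
grip_width: 0.01
finger_force: 25.0
```

servo_tool(steps=[{"travel":[0,0,-0.5],"spin":0,"jaw":-1},{"travel":[0,0,-1.5],"spin":0,"jaw":-1},{"travel":[0,0,-4],"spin":0,"jaw":-1},{"travel":[0,0,-7.5],"spin":0,"jaw":-1},{"travel":[0,0,-11],"spin":0,"jaw":-1},{"travel":[0,0,-14],"spin":0,"jaw":-1},{"travel":[0,0,-14],"spin":0,"jaw":-1},{"travel":[0,0,-14],"spin":0,"jaw":-1}])

```text
clock: 14.02
tcp_pos: [0.496, -0.2142, 0.2618]
orientation: [[0.004, 1.0, -0.001], [1.0, -0.004, 0.0], [0.0, -0.001, -1.0]]
wrist_force: [-0.2, 0.4, -1.9]
grip_width: 0.0101
finger_force: 25.0
```

```bash
python3 -c "
from h import *
look(['paddle_board','plain_board'],'w7.png')
look(['paddle_board','plain_board'],None,'scene')
look(['plain_board','low_board'],None,'top')
print(get_state()['orientation'])"
```

```text
t 14.03 tcp [ 0.496  -0.2142  0.2618] yaw_y -0.004 w 0.0101 F [-0.2  0.4 -1.9] q6 -0.5
paddle_board [(0.97, [0.4991, -0.2142, 0.1515])]
plain_board [(0.95, [0.5546, -0.2157, 0.0175])]
t 14.18 tcp [ 0.4955 -0.2139  0.2609] yaw_y -0.004 w 0.0097 F [-0.6  0.3 -1.1] q6 -0.5
paddle_board [(0.97, [0.4961, -0.2123, 0.1486])]
plain_board [(0.72, [0.5555, -0.2181, 0.0112])]
t 14.32 tcp [ 0.4958 -0.2142  0.2616] yaw_y -0.004 w 0.0096 F [-0.2  0.5 -0.6] q6 -0.5
plain_board [(0.63, [0.5555, -0.2149, 0.007])]
low_board [(0.71, [0.6143, -0.2142, 0.0091])]
[[ 3.98078112e-03  9.99991948e-01 -5.06363281e-04]
 [ 9.99992032e-01 -3.98062966e-03  2.99780297e-04]
 [ 2.97762239e-04 -5.07552606e-04 -9.99999827e-01]]
```

View pics/w7.png

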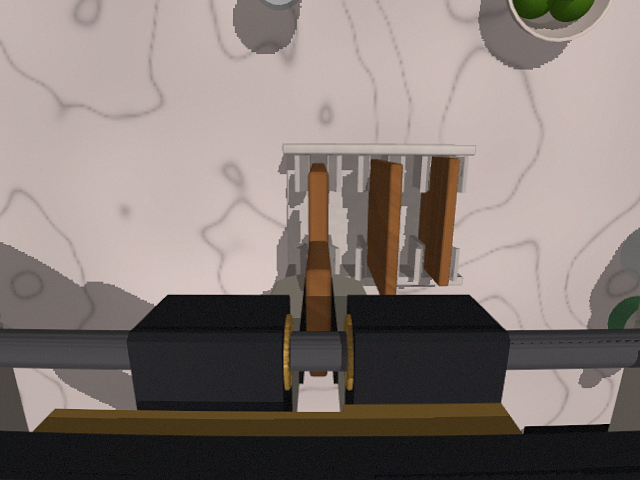

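The paddle hangs upright in the jaws (318,270), and the plain board (385,225) and low board (440,220) stay put. Carrying it to the dryer.

servo_tool(steps=[{"travel":[5,0.3,0],"spin":0,"jaw":-1},{"travel":[10,0.6,0],"spin":0,"jaw":-1},{"travel":[15,1.9,0],"spin":0.03,"jaw":-1},{"travel":[20,1.9,0],"spin":0.06,"jaw":-1},{"travel":[25,1.9,0],"spin":0.086,"jaw":-1},{"travel":[30,1.9,0],"spin":0.086,"jaw":-1},{"travel":[35,1.9,0],"spin":0.086,"jaw":-1},{"travel":[39,1.9,0],"spin":0.086,"jaw":-1},{"travel":[42,1.9,0],"spin":0.086,"jaw":-1},{"travel":[43.3,1.9,0],"spin":0.086,"jaw":-1},{"travel":[43.3,1.9,0],"spin":0.086,"jaw":-1},{"travel":[43.3,1.9,0],"spin":0.086,"jaw":-1}])

```text
clock: 15.98
tcp_pos: [0.5171, 0.2175, 0.2626]
orientation: [[0.091, 0.996, -0.0], [0.996, -0.091, -0.001], [-0.001, -0.0, -1.0]]
wrist_force: [-0.6, 0.4, -1.1]
grip_width: 0.0096
finger_force: 25.0
```

```bash
python3 -c "
from h import *
look(['dryer_slot','paddle_board','key_grip'],'w8.png')
look(['dryer_slot','paddle_board','key_grip'],None,'top')"
```

```text
t 15.97 tcp [0.5171 0.2175 0.2626] yaw_y -0.091 w 0.0096 F [-0.6  0.4 -1.1] q6 0.4
dryer_slot [(0.7, [0.5128, 0.2204, 0.0185])]
paddle_board [(0.68, [0.5216, 0.2159, 0.1528])]
key_grip [(0.92, [0.5249, 0.344, 0.135])]
t 16.18 tcp [0.5172 0.2177 0.2627] yaw_y -0.091 w 0.0101 F [ 0.4 -0.4 -1.4] q6 0.4
dryer_slot [(0.84, [0.5155, 0.2178, 0.0187])]
paddle_board [(0.68, [0.4512, 0.0191, -0.0014])]
key_grip [(0.44, [0.5237, 0.3445, 0.1367])]
```

View pics/w8.png

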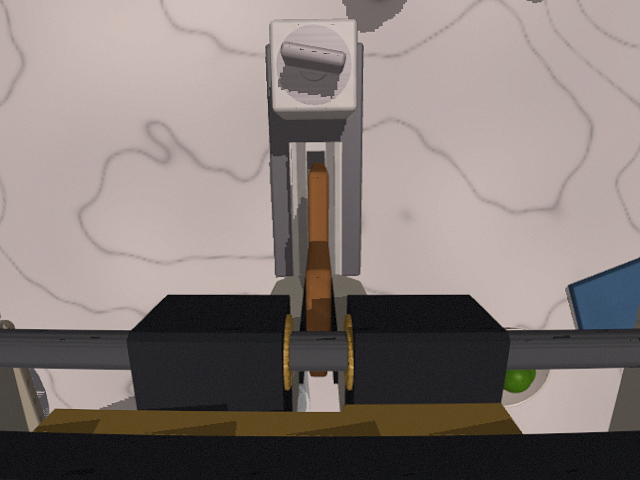

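The paddle (318,210) hangs straight above the slot (317,160) and in line with it. Lowering.

servo_tool(steps=[{"travel":[0.15,-0.1,3],"spin":0,"jaw":-1},{"travel":[0.15,-0.1,6],"spin":0,"jaw":-1},{"travel":[0.15,-0.1,8],"spin":0,"jaw":-1},{"travel":[0.15,-0.1,9.5],"spin":0,"jaw":-1},{"travel":[0.15,-0.1,10.5],"spin":0,"jaw":-1},{"travel":[0.15,-0.1,11.5],"spin":0,"jaw":-1},{"travel":[0.15,-0.1,12.3],"spin":0,"jaw":-1},{"travel":[0.15,-0.1,12.7],"spin":0,"jaw":-1},{"travel":[0.15,-0.1,12.7],"spin":0,"jaw":-1}])

```text
clock: 17.5
tcp_pos: [0.516, 0.2201, 0.1355]
orientation: [[0.09, 0.996, -0.0], [0.996, -0.09, -0.0], [-0.0, -0.0, -1.0]]
wrist_force: [-0.7, -0.7, -1.5]
grip_width: 0.01
finger_force: 25.0
```

servo_tool(steps=[{"travel":[0,0,0.2],"spin":0,"jaw":-1},{"travel":[0,0,0.4],"spin":0,"jaw":-1},{"travel":[0,0,0.5],"spin":0,"jaw":-1},{"travel":[0,0,0.5],"spin":0,"jaw":-1}])

```text
clock: 18.0
tcp_pos: [0.5167, 0.2204, 0.1325]
orientation: [[0.09, 0.996, 0.002], [0.996, -0.09, 0.001], [0.001, 0.002, -1.0]]
wrist_force: [-3.3, -1.5, 8.3]
grip_width: 0.0099
finger_force: 25.0
```

servo_tool(steps=[{"travel":[0,0,0],"spin":0,"jaw":-0.7},{"travel":[0,0,0],"spin":0,"jaw":-0.4},{"travel":[0,0,0],"spin":0,"jaw":-0.4},{"travel":[0,0,-3],"spin":0,"jaw":-0.4},{"travel":[0,0,-7],"spin":0,"jaw":-0.4},{"travel":[0,0,-11],"spin":0,"jaw":0},{"travel":[0,0,-13],"spin":0,"jaw":0},{"travel":[0,0,-13],"spin":0,"jaw":0}])

```text
clock: 19.0
tcp_pos: [0.5169, 0.2204, 0.2618]
orientation: [[0.09, 0.996, 0.003], [0.996, -0.09, 0.001], [0.001, 0.002, -1.0]]
wrist_force: [0.8, -0.4, 0.0]
grip_width: 0.0459
finger_force: 0.0
```

```bash
python3 -c "
from h import *
s,p=look(['dryer_slot','paddle_board','key_grip'],'w9.png')
look(['dryer_slot','paddle_board','key_grip'],None,'top')
look(['paddle_board','key_grip'],None,'scene')"
```

```text
t 19.0 tcp [0.5169 0.2204 0.2618] yaw_y -0.09 w 0.0459 F [ 0.8 -0.4  0. ] q6 0.4
dryer_slot [(0.65, [0.513, 0.2155, 0.019])]
paddle_board [(0.61, [0.5197, 0.2196, 0.0223])]
key_grip [(0.59, [0.5225, 0.3446, 0.1341])]
t 19.2 tcp [0.5151 0.2198 0.2582] yaw_y -0.09 w 0.0464 F [0.4 0.8 0. ] q6 0.4
dryer_slot [(0.94, [0.516, 0.2185, 0.0179])]
paddle_board [(0.53, [0.5168, 0.2166, 0.0204])]
key_grip [(0.67, [0.5262, 0.3462, 0.1387])]
t 19.4 tcp [0.5156 0.22   0.2595] yaw_y -0.09 w 0.0462 F [ 0.3 -0.  -0.3] q6 0.4
paddle_board [(0.68, [0.5146, 0.2218, 0.0207])]
key_grip [(0.44, [0.5292, 0.348, 0.1323])]
```

View pics/w9.png

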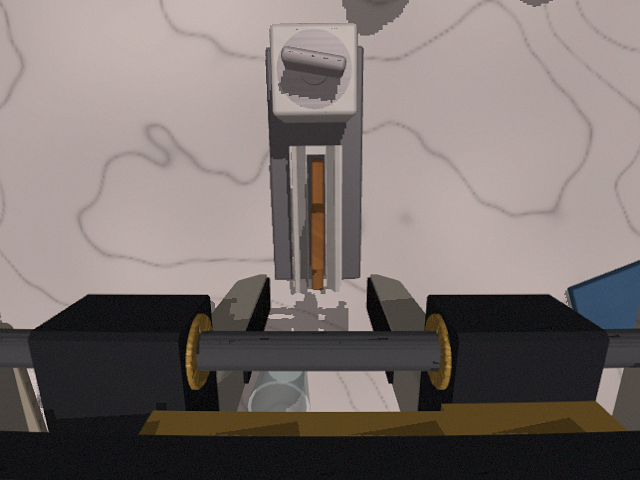

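The paddle (317,225) is seated in the dryer slot and the key bar runs from (283,52) to (345,68). Moving over the key and turning the jaws across the bar.

servo_tool(grip_force=50, steps=[{"travel":[5,0,0],"spin":-0.18,"jaw":0},{"travel":[10,-0.1,0],"spin":-0.36,"jaw":0},{"travel":[12.6,-0.1,0],"spin":-0.54,"jaw":0},{"travel":[12.6,-0.1,0],"spin":-0.72,"jaw":0},{"travel":[12.6,-0.1,0],"spin":-0.9,"jaw":0},{"travel":[12.6,-0.1,0],"spin":-1.08,"jaw":0},{"travel":[12.6,-0.1,0],"spin":-1.26,"jaw":0},{"travel":[12.6,-0.1,0],"spin":-1.44,"jaw":0},{"travel":[12.6,-0.1,6],"spin":-1.44,"jaw":0},{"travel":[12.6,-0.1,11],"spin":-1.44,"jaw":0},{"travel":[12.6,-0.1,14],"spin":-1.44,"jaw":0},{"travel":[12.6,-0.1,14],"spin":-1.44,"jaw":0}])

```text
clock: 21.05
tcp_pos: [0.5243, 0.3445, 0.1172]
orientation: [[-0.976, 0.219, -0.006], [0.219, 0.976, -0.003], [0.005, -0.004, -1.0]]
wrist_force: [-0.0, -0.1, 0.6]
grip_width: 0.0466
finger_force: 0.0
```

servo_tool(steps=[{"travel":[0,0,0],"spin":0,"jaw":-1},{"travel":[0,0,0],"spin":0,"jaw":-1},{"travel":[0,0,0],"spin":0,"jaw":-1},{"travel":[0,0,0],"spin":0,"jaw":-1}])

```text
clock: 21.55
tcp_pos: [0.5272, 0.3472, 0.1219]
orientation: [[-0.976, 0.219, 0.002], [0.219, 0.976, 0.003], [-0.002, 0.004, -1.0]]
wrist_force: [4.0, 16.7, -6.7]
grip_width: 0.0113
finger_force: 8.5
```

servo_tool(steps=[{"travel":[0,0.1,0],"spin":0,"jaw":-1},{"travel":[0,0.1,0],"spin":0,"jaw":-1},{"travel":[0,0.1,0],"spin":0,"jaw":-1}])

```text
clock: 21.92
tcp_pos: [0.5273, 0.348, 0.1218]
orientation: [[-0.976, 0.219, 0.002], [0.219, 0.976, 0.002], [-0.002, 0.003, -1.0]]
wrist_force: [1.8, 5.5, 2.3]
grip_width: 0.0098
finger_force: 50.0
```

servo_tool(steps=[{"travel":[0,0.05,0],"spin":0.1,"jaw":-1},{"travel":[0,0.05,0],"spin":0.25,"jaw":-1},{"travel":[0,0.05,0],"spin":0.4,"jaw":-1},{"travel":[0,0.05,0],"spin":0.55,"jaw":-1},{"travel":[0,0.05,0],"spin":0.7,"jaw":-1},{"travel":[0,0.05,0],"spin":0.85,"jaw":-1},{"travel":[0,0.05,0],"spin":1.0,"jaw":-1},{"travel":[0,0.05,0],"spin":1.0,"jaw":-1}])

```text
clock: 22.92
tcp_pos: [0.5262, 0.3467, 0.1218]
orientation: [[-0.341, 0.94, -0.001], [0.94, 0.341, -0.001], [-0.0, -0.001, -1.0]]
wrist_force: [-7.1, -3.0, 9.5]
grip_width: 0.0098
finger_force: 50.0
```

```bash
python3 -c "
from h import *
s,p=look(['key_grip','paddle_board'],None,'top');print(s['moment'],s['finger_force'],s['joint_positions'])"
```

```text
t 22.93 tcp [0.5262 0.3467 0.1218] yaw_y 0.348 w 0.0098 F [-7.1 -3.   9.5] q6 0.15
key_grip [(0.52, [0.5587, -0.2109, 0.0147])]
paddle_board [(0.89, [0.5141, 0.2201, 0.0182])]
[-0.64684614  1.06854903 -0.04300465] 49.97818171977997 [ 5.01472566e-01  2.73614967e-01  1.50462166e+00 -2.92270139e-04
  1.36476329e+00  1.53764813e-01]
```

servo_tool(steps=[{"travel":[0,0,0],"spin":0.15,"jaw":-1},{"travel":[0,0,0],"spin":0.3,"jaw":-1},{"travel":[0,0,0],"spin":0.45,"jaw":-1},{"travel":[0,0,0],"spin":0.6,"jaw":-1},{"travel":[0,0,0],"spin":0.75,"jaw":-1},{"travel":[0,0,0],"spin":0.9,"jaw":-1},{"travel":[0,0,0],"spin":1.05,"jaw":-1},{"travel":[0,0,0],"spin":1.2,"jaw":-1},{"travel":[0,0,0],"spin":1.3,"jaw":-1},{"travel":[0,0,0],"spin":1.38,"jaw":-1},{"travel":[0,0,0],"spin":1.38,"jaw":-1}])

```text
clock: 24.45
tcp_pos: [0.524, 0.3475, 0.1217]
orientation: [[0.857, 0.515, -0.005], [0.515, -0.857, -0.0], [-0.005, -0.002, -1.0]]
wrist_force: [-15.2, -2.5, 13.6]
grip_width: 0.0101
finger_force: 50.0
```

```bash
python3 -c "
from h import *
s,p=look([]);print(s['moment'],s['finger_force'])"
```

```text
t 24.45 tcp [0.524  0.3475 0.1217] yaw_y -1.03 w 0.0101 F [-15.2  -2.5  13.6] q6 1.53
[-0.28444285  2.91363186 -0.03876948] 49.98195290565491
```

servo_tool(steps=[{"travel":[-0.1,-0.06,-0.1],"spin":0.06,"jaw":-1},{"travel":[-0.1,-0.06,-0.1],"spin":0.12,"jaw":-1},{"travel":[-0.1,-0.06,-0.1],"spin":0.18,"jaw":-1},{"travel":[-0.1,-0.06,-0.1],"spin":0.18,"jaw":-1}])

```text
clock: 25.0
tcp_pos: [0.5238, 0.3477, 0.1218]
orientation: [[0.935, 0.354, -0.003], [0.354, -0.935, -0.0], [-0.003, -0.001, -1.0]]
wrist_force: [-7.2, 0.7, 4.2]
grip_width: 0.0101
finger_force: 53.4
```

```bash
python3 -c "
from h import *
s,p=look([]);print(s['moment'],s['finger_force'])"
```

```text
t 25.0 tcp [0.5238 0.3477 0.1218] yaw_y -1.209 w 0.0101 F [-7.2  0.7  4.2] q6 1.71
[0.28892122 1.33057522 1.02734321] 53.38015757035464
```

The moment about z jumped to 1.0 N m, so the key has reached its stop. Releasing and backing off.

servo_tool(steps=[{"travel":[0,0,0],"spin":-0.03,"jaw":-0.6},{"travel":[0,0,0],"spin":-0.03,"jaw":0},{"travel":[0,0,0],"spin":-0.03,"jaw":0},{"travel":[0,0,-3],"spin":-0.03,"jaw":0},{"travel":[0,0,-8],"spin":-0.03,"jaw":0},{"travel":[0,0,-14],"spin":-0.03,"jaw":0},{"travel":[-8,0,-18],"spin":-0.03,"jaw":0},{"travel":[-12,0,-18],"spin":-0.03,"jaw":0},{"travel":[-12,0,-18],"spin":-0.03,"jaw":0},{"travel":[-12,0,-18],"spin":-0.03,"jaw":0}])

```text
clock: 26.3
tcp_pos: [0.4137, 0.3049, 0.3021]
orientation: [[0.925, 0.381, 0.001], [0.381, -0.925, 0.001], [0.002, -0.0, -1.0]]
wrist_force: [0.8, 0.4, 0.1]
grip_width: 0.0464
finger_force: 0.0
```

```bash
python3 -c "
from h import *
s,p=look(['plain_board','paddle_board','rack_slot1','dryer_slot','low_board','tumbler','shaker','jar','lime_bowl'],'t10.png','scene')
s,p=look(['plain_board','paddle_board','key_grip'],None,'top')
w=look(['key_grip'])
cv2.imwrite('pics/f.png',np.hstack([cv2.resize(p['image'][210:330,150:470],(480,180)),cv2.resize(w[1]['image'],(240,180))]))"
```

```text
t 26.3 tcp [0.4137 0.3049 0.3021] yaw_y -1.18 w 0.0464 F [0.8 0.4 0.1] q6 1.72
plain_board [(0.93, [0.5586, -0.2164, 0.0131])]
paddle_board [(0.76, [0.516, 0.2225, 0.0172])]
rack_slot1 [(0.89, [0.5574, -0.2171, 0.0107])]
dryer_slot [(0.8, [0.5132, 0.2187, 0.0169])]
low_board [(0.76, [0.6127, -0.2177, 0.0083])]
tumbler [(0.56, [0.4523, 0.0214, -0.0008])]
shaker [(0.83, [0.617, 0.4869, -0.0017])]
jar [(0.89, [0.584, -0.4671, -0.005])]
lime_bowl [(0.75, [0.7291, 0.0093, -0.001])]
t 26.8 tcp [0.4135 0.3049 0.3013] yaw_y -1.18 w 0.0465 F [-0.7 -0.7 -0.4] q6 1.72
plain_board [(0.83, [0.5545, -0.2161, 0.0081])]
paddle_board [(0.8, [0.5148, 0.2202, 0.0215])]
key_grip [(0.74, [0.5233, 0.3454, 0.1346])]
t 27.0 tcp [0.4133 0.3049 0.3016] yaw_y -1.18 w 0.0465 F [0.8 0.2 0.1] q6 1.72
key_grip [(0.64, [0.5251, 0.3447, 0.1352])]
```

View pics/f.png

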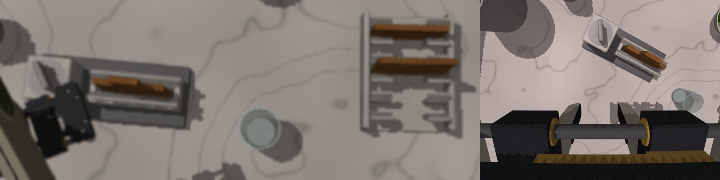

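The plain board stands in the middle slot (415,65), the paddle in the dryer (135,85), and the key (40,78) has turned to its stop. The bystanders are unmoved, so I'm handing in.

```bash
python3 -c "
from h import *
print(arm.job_done())"
```

```text
the job is handed in; nothing more can be done
None
```

I handed the job in: the plain board is in the rack's middle slot, the paddle board is in the dryer, and the key is wound to its stop. The last images showed nothing else moved; the hand-in gave no verdict.

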